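# Refill coupler on the tilted nipple

## Robot

A 6-joint arm with a two-finger parallel gripper is mounted at the origin on a cart in front of the work surface, level with it; the furniture and walls round the work are solid. World frame = base frame: x ahead of the robot, y to its left, z up, the work surface at z = 0. Lengths are in m, angles in rad, forces in N, time in s.
With the tool pointing down it reaches from about 0.35 to 0.975 m from the base axis. Payload 4.9 kg.
Tool frame: the origin (TCP) lies midway between the tips of the shut fingers; the grasp point (between the pads) lies 19 mm behind it; z points along the fingers, y is the line along which they close (so a half turn about z gives the same grasp; the last joint's range is limited). The gripper opens to 85 mm and grips with 20 to 120 N. Pads are 22 mm wide; open, the fingers measure 114 mm over their backs; the gripper's body (76 mm by 85 mm) begins 54 mm behind the grasp point. The pads swing forward as they close: fully open they stand 13 mm farther back than shut.
Start: joints at [1.15, 0.053, 1.613, -0, 1.476, -0.119], TCP at [0.186, 0.597, 0.231] pointing down, gripper open.
Joint ranges: [-3.01, 3.01], [-1.01, 2.22], [0.06, 2.58], [-1.02, 4.17], [0.09, 2.62], [-3.14, 3.14]. Speed limits (rad/s): [2.57, 2.57, 3.14, 3.14, 3.14, 3.14].

## Interface

Orientations are given as a rotation vector (axis times angle).
In Python, from station import ctrl, optics, job gives the robot as it stands.
- The arm moves only by the shell command python3 -m jog 'ROWS' [OPENING] [FORCE]. ROWS is JSON, a list of rows, each a list of 2 entries, a list of its own where there are three numbers: the shift along the tool's x, y, z in m, then the turn, a rotation vector about the tool's x, y, z in rad. A call has 1 to 5 rows; each row is the pose to reach, as a shift and turn from the pose commanded when the call began, along the tool's axes at that moment; what a row does not reach only later rows make up. A row lasts 1/10 s, in which the tool goes at most 50 mm and 8.59 degrees, less where a joint would pass 70% of its speed; a pose out of reach is approached as far as the arm can. A call with a gripper value outside its range is refused whole. OPENING is the opening, from 0 (shut) to 1 (fully open), set as the call begins (- or left out, the last holds). The fingers move at their own pace and stop on an object; FORCE is the grip in N (left out, the last holds). Time passes only in rows, so rows that repeat a pose let the fingers close. It gives the time, the measured TCP pose, the force, the opening and the grip force at its end, in the units of the state.
- ctrl.get_obs(): the state, without advancing time (a new reading comes with each control period).
- optics.get_image(name): name is "scene" or "top" or "wrist"; returns a dict with "image" (400x640x3 uint8, blue, green, red), "fx", "fy", "cx", "cy" (pixels), "D" ([k1, k2, p1, p2, k3] as OpenCV has them; the pictures are not rectified), "rvec" (rotation vector, rad) and "tvec" (3), from world to camera coordinates, as OpenCV has them; the wrist camera has in their place "mount" (4x4, takes a point from camera to tool coordinates, whose origin is the TCP and whose axes are the flange's). Camera axes: x right, y down, z forward; pixel columns grow to the right and rows downward; lengths in m; the calibration is good to about 2 mm. A picture is of the moment at which its call begins: read the wrist's pose just before it. There is no depth.
- job.finish_job(): hands the job in; it is judged then, once.
The state is a dict: "t": time; "q": joint angles; "dq": joint speeds; "effort": joint torques, N m; "tool_pos": TCP position; "tool_rot": TCP orientation; "contact_force": force on the tool from outside, world axes, zero at the start; "wrist_torque": the same for the moment, N m; "opening": finger opening in m; "grip_force": force on a finger pad.
Only numpy, scipy, OpenCV 4.12 (cv2) and the standard library are available. Lean on these libraries where they do the work, as an engineer would, in place of code of your own. Each camera call takes 0.05 s, during which the arm holds its last target. There are 200 camera calls.

## Task

Unscrew the blue vent cap of the white fill station (it stays on its neck) counter-clockwise until it meets its stop. Then take the orange refill cartridge, press its coupler mouth squarely onto the station's tilted nipple until it snaps and sits fully home against the seat, and finish while still holding it pressed home against the valve spring. Do not shift or tip the beaker, the red-capped dropper bottle or the carton that stand nearby.

Things in the scene. Friction and masses are not known exactly. Their poses are not given: they have to be found in the camera images.
- vent_cap_mid (a point): Blue ribbed round screw cap, upright on the white fill station; 34 mm in diameter, 26 mm high. This point is on its vertical axis half-way up, 62 mm above the worktop. At its foot a grey collar, 42 mm in diameter, ends 14 mm below this point. The cap only turns, it does not rise or come off.
- vent_cap (a joint): Turn of the vent cap in rad: 0 screwed shut, grows counter-clockwise seen from above, stop (fully open) at 1.4. Starts between 0 and 0.2. Light friction (0.05 N m), stays where left.
- nipple_seat (a point): Centre of the flat steel seat disc (35 mm diameter) at the foot of the fixed brass fill nipple on the station. z points outward along the nipple, 20 degrees from vertical, leaning to the station's front. Along z: nipple 12 mm in diameter up to 22 mm, taper to 27 mm, then a 5 mm thick valve pin whose end is at 38 mm. Two spring balls (8 mm) at 16.5 mm, on opposite sides, are the snap catch.
- valve_pin (a joint): How far the spring valve pin is pressed into the nipple, m: 0 out, 0.009 with the cartridge fully home. It pushes back with 3.6 N at 0, 9 N at home. Going over the balls takes some 5 to 12 N with the mouth 15 to 11 mm from the seat, then they draw it on. If not held, the spring lifts the snapped cartridge about 5 mm off the seat, to its catch (pin at about 0.004).
- cartridge_grip (a point): On the axis of the loose orange cartridge, 56 mm above its mouth, mid-way up the square grip (26 x 26 mm, flats facing this frame's x and y, from 35 to 73 mm above the mouth). z points from mouth to top. Just below the grip is a black flange, 42 mm in diameter, 29 to 35 mm above the mouth, on which fingertips can push.
- cartridge_mouth (a point): Centre of the cartridge's coupler mouth (its lower end, rim 30 mm diameter); z as for cartridge_grip. The bore widens from 14.4 mm inside to 18.8 mm at the mouth, so it centres itself on the nipple; any turn about its axis will do. When fully home this point lies on nipple_seat and both z axes agree.
- cartridge: Orange refill cartridge, loose, about 120 g, 86 mm tall, standing upright on its open coupler mouth at the start; origin at the mouth centre. From below: steel skirt 30 mm in diameter, black flange, square orange grip, white top 24 mm in diameter (73 to 86 mm up).
- fill_station: White fixed pump housing, 110 x 136 mm, top 45 mm above the worktop; origin under its centre, front (dark display, -x) toward the robot. Vent cap axis at x 14, y -38 mm, nipple seat at x -12, y 34, z 62 mm in this frame.
- beaker: Clear 50 ml glass beaker, 46 mm diameter, 58 mm high, origin under its centre; bystander.
- stain_b: Dark red dropper bottle with a red cap, 34 mm diameter, 89 mm high, origin under its centre; bystander.
- small_carton: Small brownish carton, 68 x 112 x 34 mm, origin under its centre; bystander.
Things that resemble listed ones, but are neither listed nor needed, are in the scene too. What is shaped like the fill_station but purple or turquoise is not meant.

How it is judged:
By the outcome, as a careful person would: the job done as asked, in the order asked, and still so for the second after the job is handed in, while the arm keeps its last pose, push and grip.
It also fails if it takes over 58 s, if anything falls off the work surface, if the arm or the gripper's body presses on something with over 40 N, if the wrist force passes 120 N, or if a joint passes its speed limit or range.

## Working session

There is one attempt and no reset: what is moved stays moved. The work goes in short steps, Python scripts to look and compute and a shell command to move; the robot and the scene stay as the last step left them, time stands still between calls to the robot, and variables do not carry over. Pictures are saved under pics/ and viewed, at most 11 in all, crops included, and the job is handed in when it is done.

```bash
ls; mkdir -p pics; python3 - <<'E'
from station import ctrl, optics
import cv2,numpy as np
o=ctrl.get_obs();print({k:np.round(v,3) for k,v in o.items()})
for n in ["scene","top"]:
    d=optics.get_image(n);cv2.imwrite(f"pics/{n}0.png",d["image"]);print(n,{k:np.round(v,3) for k,v in d.items() if k!="image"})
    np.save(f"pics/{n}0.npy",d,allow_pickle=True)
a=cv2.imread("pics/scene0.png");b=cv2.imread("pics/top0.png")
E
```

```text
pics
{'t': np.float64(0.0), 'q': array([ 1.15 ,  0.053,  1.614, -0.   ,  1.476, -0.119]), 'dq': array([-0.   ,  0.001,  0.002,  0.   ,  0.   , -0.   ]), 'effort': array([ 0.0000e+00, -3.9367e+01, -3.7018e+01, -0.0000e+00,  7.0000e-03,
       -0.0000e+00]), 'tool_pos': array([0.186, 0.596, 0.23 ]), 'tool_rot': array([-4.720e-01, -3.105e+00,  3.000e-03]), 'contact_force': array([ 0.262, -0.026,  0.212]), 'wrist_torque': array([ 0.049,  0.024, -0.027]), 'grip_force': np.float64(0.0), 'opening': np.float64(0.085)}
scene {'fx': np.float64(461.89), 'fy': np.float64(461.89), 'cx': np.float64(324.418), 'cy': np.float64(198.378), 'D': array([-0.047,  0.   ,  0.   ,  0.   ,  0.   ]), 'rvec': array([ 2.015, -0.446,  0.302]), 'tvec': array([-0.422,  0.228,  1.285])}
top {'fx': np.float64(420.3), 'fy': np.float64(420.3), 'cx': np.float64(326.461), 'cy': np.float64(200.388), 'D': array([-0.042,  0.   ,  0.   ,  0.   ,  0.   ]), 'rvec': array([ 2.181, -2.213,  0.084]), 'tvec': array([0.187, 0.567, 1.324])}
```

View pics/scene0.png

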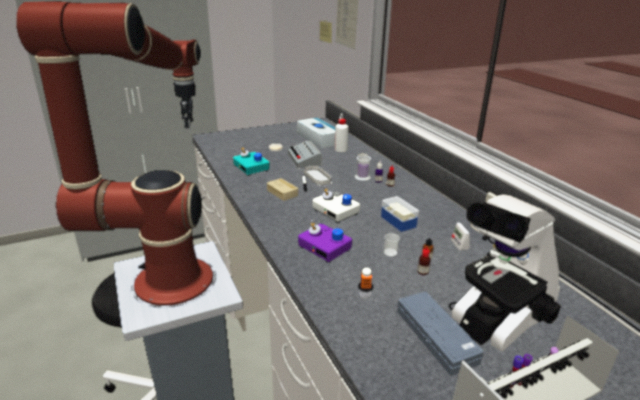

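View pics/top0.png

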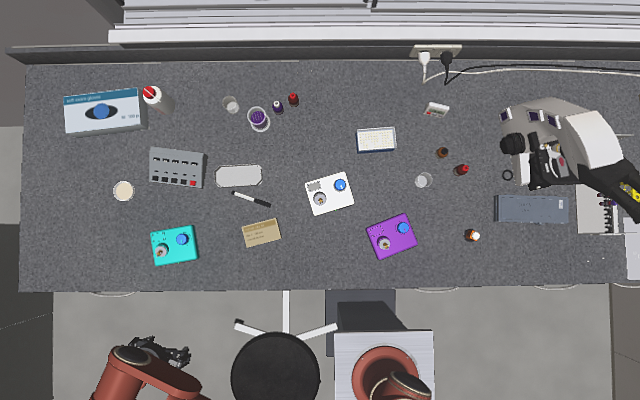

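The top view shows the white station at about (330,193), with its blue cap at (340,185) and nipple at (320,198). 

- **Blue caps that could be confused:** white station (340,185), turquoise (182,239), purple (403,227). I choose the white one.
- **Cartridge candidates:** orange object with white top at (472,235) in top and (366,280) in scene; brown bottle (442,152); red-capped bottles (462,169) and (293,99). I choose the orange one at (472,235).
- **Bystanders nearby:** beaker (423,180), red-capped dropper (462,169), carton (261,232).

```bash
cat > h.py <<'E'
import cv2,numpy as np
from station import ctrl,optics
R=lambda v:cv2.Rodrigues(np.array(v,float))[0]
def get(n):
    o=ctrl.get_obs();d=optics.get_image(n);d["obs"]=o
    d["K"]=np.array([[d["fx"],0,d["cx"]],[0,d["fy"],d["cy"]],[0,0,1]])
    if "mount" in d:
        T=np.eye(4);T[:3,:3]=R(o["tool_rot"]);T[:3,3]=o["tool_pos"];T=T@d["mount"];d["C"]=T[:3,3];d["Rwc"]=T[:3,:3]
    else:
        r=R(d["rvec"]);d["Rwc"]=r.T;d["C"]=-r.T@np.ravel(d["tvec"])
    return d
def ray(d,p):
    u=cv2.undistortPoints(np.array([[p]],float),d["K"],np.array(d["D"],float)).ravel()
    v=d["Rwc"]@np.array([u[0],u[1],1]);return d["C"],v/np.linalg.norm(v)
def onz(d,p,z):
    C,v=ray(d,p);return C+v*(z-C[2])/v[2]
def proj(d,P):
    return cv2.projectPoints(np.array([P],float),d["Rwc"].T,-d["Rwc"].T@d["C"],d["K"],np.array(d["D"],float))[0].ravel()
def tri(L):
    A=np.zeros((3,3));b=np.zeros(3)
    for C,v in L:
        M=np.eye(3)-np.outer(v,v);A+=M;b+=M@C
    return np.linalg.solve(A,b)
def blobs(d,lo,hi,roi=None,amin=8):
    m=cv2.inRange(cv2.cvtColor(d["image"],cv2.COLOR_BGR2HSV),lo,hi)
    if roi: k=np.zeros_like(m);x0,y0,x1,y1=roi;k[y0:y1,x0:x1]=1;m*=k
    n,l,s,c=cv2.connectedComponentsWithStats(m)
    return [(c[i].round(2),s[i].tolist()) for i in range(1,n) if s[i,4]>=amin],m
E
python3 - <<'E'
from h import *
t=get("top");s=get("scene")
B=((100,120,60),(125,255,255));O=((4,150,120),(20,255,255));W=((0,0,200),(180,40,255))
bt=blobs(t,*B,(300,165,362,225))[0];bs=blobs(s,*B,(310,185,365,222))[0];print("blue",bt,bs)
print(onz(t,bt[0][0],.07),tri([ray(t,bt[0][0]),ray(s,bs[0][0])]))
ot=blobs(t,*O,(450,215,495,260),3)[0];os=blobs(s,*O,(340,255,395,305),3)[0];print("or",ot,os)
if ot:print(onz(t,ot[0][0],.05))
print(onz(s,os[0][0],.054))
m=blobs(t,*W,(295,160,365,225))[1];c=max(cv2.findContours(m,0,1)[0],key=cv2.contourArea);r=cv2.minAreaRect(c);print(r)
for p in cv2.boxPoints(r):print(onz(t,p,.045).round(4))
a=cv2.resize(t["image"][160:230,295:365],None,fx=5,fy=5,interpolation=2);b=cv2.resize(t["image"][200:270,440:510],None,fx=5,fy=5,interpolation=2)
e=cv2.resize(s["image"][245:315,330:400],None,fx=5,fy=5,interpolation=2);cv2.imwrite("pics/crop1.png",np.hstack([a[:,:260],b[:,:260],e[:,:260]]) if 0 else cv2.resize(np.hstack([a,b]),(700,350)))
E
```

```text
blue [(array([339.41, 184.13]), [335, 179, 10, 11, 83])] [(array([346.62, 198.57]), [343, 194, 9, 11, 79])]
[0.6156201  0.13915877 0.07      ] [0.61794434 0.1380326  0.06346416]
or [(array([471.38, 233.81]), [470, 230, 5, 9, 16]), (array([474.5 , 239.75]), [473, 239, 4, 2, 4])] [(array([365.78, 280.95]), [361, 275, 11, 13, 96])]
[ 0.45654688 -0.27193518  0.05      ]
[ 0.45274661 -0.28180218  0.054     ]
((329.04595947265625, 193.0243377685547), (34.1874885559082, 42.56892776489258), 72.89727020263672)
[0.6233 0.2497 0.045 ]
[0.6611 0.1217 0.045 ]
[0.558  0.0921 0.045 ]
[0.5208 0.2196 0.045 ]
```

View pics/crop1.png

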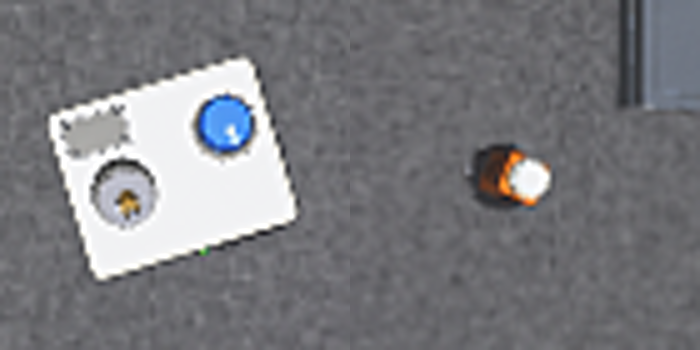

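The crop confirms the choices: white station with its blue cap (crop 225,125) and nipple seat (125,195), and the orange cartridge with its white top (525,180). Station centre is about (0.591, 0.171) with yaw 16.4°. I'm moving towards the cap.

```bash
cat >> h.py <<'E'
def plan(pos,zax,yang):
    "shift, turn in tool axes to TCP pos, tool z = zax, tool y at heading yang(deg)"
    o=ctrl.get_obs();Rt=R(o["tool_rot"]);z=np.array(zax,float);z/=np.linalg.norm(z)
    y=np.array([np.cos(np.radians(yang)),np.sin(np.radians(yang)),0]);y-=z*(y@z);y/=np.linalg.norm(y)
    G=np.column_stack([np.cross(y,z),y,z])
    print("t",o["t"].round(2),"pos",o["tool_pos"].round(4),"shift",(Rt.T@(np.array(pos)-o["tool_pos"])).round(4),"turn",cv2.Rodrigues(Rt.T@G)[0].ravel().round(4),"yhead",np.degrees(np.arctan2(Rt[1,1],Rt[0,1])).round(1))
E
python3 -m jog '[[[-0.044,-0.025,0],[0,0,0.14]],[[-0.088,-0.05,0],[0,0,0.28]],[[-0.132,-0.075,0],[0,0,0.42]],[[-0.176,-0.1,0],[0,0,0.56]],[[-0.22,-0.125,0],[0,0,0.7]]]' 0.75
python3 - <<'E'
from h import *
plan([.6155,.139,.2],[0,0,-1],0)
E
```

```text
t: 0.7
tool_pos: [0.3575, 0.4126, 0.2312]
tool_rot: [1.516, 2.752, 0.0]
contact_force: [1.0, 0.5, -0.1]
opening: 0.0644
grip_force: 0.0Traceback (most recent call last):
  File "<stdin>", line 2, in <module>
  File "h.py", line 34, in plan
    print("t",o["t"].round(2),"pos",o["tool_pos"].round(4),"shift",(Rt.T@(np.array(pos)-o["tool_pos"])).round(4),"turn",cv2.Rodrigues(Rt.T@G)[0].ravel().round(4),"yhead",np.degrees(np.arctan2(Rt[1,1],Rt[0,1])).round(1))
              ^^^^^^^^^^^^
AttributeError: 'float' object has no attribute 'round'
```

```bash
sed -i 's/o\["t"\].round(2)/round(o["t"],2)/' h.py
python3 - <<'E'
from h import *
plan([.6155,.139,.2],[0,0,-1],0)
E
```

```text
t 0.7 pos [0.3575 0.4126 0.2312] shift [-0.3691  0.0719  0.0312] turn [ 2.000e-04 -0.000e+00  5.637e-01] yhead 32.3
```

```bash
python3 -m jog '[[[-0.046,0.009,0],[0,0,0]],[[-0.092,0.018,0.005],[0,0,0]],[[-0.138,0.027,0.01],[0,0,0]],[[-0.184,0.036,0.015],[0,0,0]],[[-0.23,0.045,0.02],[0,0,0]]]'
python3 -m jog '[[[-0.046,0.009,0.003],[0,0,0.14]],[[-0.093,0.018,0.006],[0,0,0.28]],[[-0.139,0.027,0.01],[0,0,0.42]],[[-0.139,0.027,0.01],[0,0,0.56]],[[-0.139,0.027,0.01],[0,0,0.56]]]'
python3 - <<'E'
from h import *
plan([.6155,.139,.2],[0,0,-1],0)
d=get("wrist");cv2.imwrite("pics/w1.png",d["image"]);np.save("pics/w1.npy",d,allow_pickle=True)
b,m=blobs(d,(100,120,60),(125,255,255),None,100);print(b)
for c,s in b: print(onz(d,c,.075).round(4))
print("seat pred",proj(d,[.5697,.2002,.062]))
E
```

```text
t: 1.2
tool_pos: [0.5194, 0.243, 0.2111]
tool_rot: [-1.509, -2.756, -0.0]
contact_force: [0.2, 0.7, 0.1]
opening: 0.0637
grip_force: 0.0
t: 1.7
tool_pos: [0.6165, 0.1409, 0.2005]
tool_rot: [-2.213, -2.228, 0.002]
contact_force: [0.1, -0.9, 0.7]
opening: 0.0643
grip_force: 0.0
t 1.7 pos [0.6165 0.1409 0.2005] shift [-0.0019 -0.001   0.0005] turn [-0.0014 -0.      0.007 ] yhead 0.4
[(array([320.15, 192.05]), [299, 171, 42, 44, 1300]), (array([443.38, 239.59]), [427, 234, 37, 13, 180]), (array([170.06, 387.17]), [161, 376, 19, 24, 314])]
[0.6166 0.1399 0.075 ]
[0.7167 0.1009 0.075 ]
[ 0.4756 -0.053   0.075 ]
seat pred [259.27601584 110.88174701]
```

View pics/w1.png

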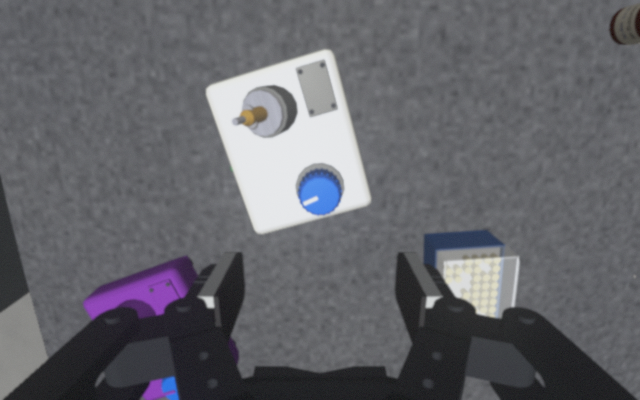

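The wrist view shows the blue cap at (320,192), which gives a position of about (0.6165, 0.1397). The seat disc is at about (265,110) with the nipple leaning left, towards the station's front. I'm descending and gripping the cap.

```bash
python3 -m jog '[[[0,-0.001,0.04],[0,0,0]],[[0,-0.001,0.08],[0,0,0]],[[0,-0.001,0.12],[0,0,0]],[[0,-0.001,0.149],[0,0,0]],[[0,-0.001,0.149],[0,0,0]]]'
python3 -m jog '[[[0,0,0],[0,0,0]],[[0,0,0],[0,0,0]],[[0,0,0],[0,0,0]],[[0,0,0],[0,0,0]],[[0,0,0],[0,0,0]]]' 0.2 40
python3 - <<'E'
from h import *
plan([.616,.1395,.052],[0,0,-1],0);print(ctrl.get_obs()["wrist_torque"])
d=np.load("pics/w1.npy",allow_pickle=True).item()
for p in [(264,110),(268,111)]: print(onz(d,p,.062))
E
```

```text
t: 2.25
tool_pos: [0.6101, 0.1427, 0.0468]
tool_rot: [-2.202, -2.231, 0.013]
contact_force: [-0.7, 0.0, -0.3]
opening: 0.0642
grip_force: 0.0
t: 2.75
tool_pos: [0.6164, 0.1428, 0.0556]
tool_rot: [2.21, 2.231, 0.005]
contact_force: [-3.6, 0.9, 6.4]
opening: 0.032
grip_force: 40.2
t 2.75 pos [0.6164 0.1428 0.0556] shift [-0.0033 -0.0005  0.0036] turn [ 0.0033 -0.0011  0.0095] yhead 0.5
[0.14352442 0.71484947 0.01235644]
[0.57333824 0.20086868 0.062     ]
[0.57637554 0.20013184 0.062     ]
```

```bash
python3 -m jog '[[[0,0,0],[0,0,0]],[[0,0,0],[0,0,0]],[[0,0,0],[0,0,0]]]'; python3 - <<'E'
from h import *
plan([.616,.1395,.052],[0,0,-1],0);print(ctrl.get_obs()["wrist_torque"])
d=get("wrist");print(blobs(d,(100,120,60),(125,255,255),None,100)[0]);cv2.imwrite("pics/w2.png",d["image"])
E
```

```text
t: 3.05
tool_pos: [0.6164, 0.1428, 0.0557]
tool_rot: [2.21, 2.231, 0.005]
contact_force: [-4.7, 1.9, 6.6]
opening: 0.032
grip_force: 40.2
t 3.05 pos [0.6164 0.1428 0.0557] shift [-0.0033 -0.0005  0.0037] turn [ 0.0033 -0.0011  0.0095] yhead 0.5
[ 0.16175986  0.65935755 -0.06068578]
[(array([320.33, 288.41]), [278, 242, 83, 92, 5623]), (array([565.4 , 335.39]), [504, 314, 119, 46, 3037])]
```

View pics/w2.png

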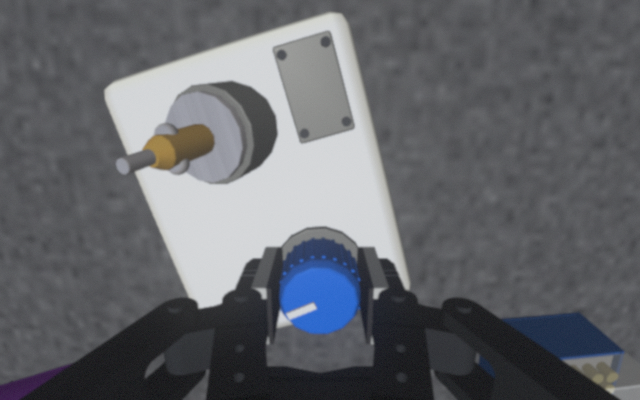

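The cap is between the pads at (320,288), but the TCP sits about 3 mm off in y. I'll open slightly, recentre and raise a touch.

```bash
python3 -m jog '[[[0,0,-0.002],[0,0,0]],[[0,0,-0.002],[0,0,0]],[[0,0,-0.002],[0,0,0]]]' 0.6; python3 - <<'E'
from h import *
d=get("wrist");b=blobs(d,(100,120,60),(125,255,255),(240,200,400,350),100)[0];print(b,onz(d,b[0][0],.075))
plan([.616,.1395,.053],[0,0,-1],0);print(ctrl.get_obs()["contact_force"])
E
```

```text
t: 3.4
tool_pos: [0.6156, 0.1421, 0.055]
tool_rot: [2.211, 2.231, 0.002]
contact_force: [0.3, -0.3, -0.5]
opening: 0.0514
grip_force: 0.0
[(array([322.19, 289.5 ]), [279, 242, 85, 92, 5384])] [0.61655219 0.14175554 0.075     ]
t 3.45 pos [0.6153 0.142  0.0546] shift [-0.0025  0.0006  0.0016] turn [0.0008 0.     0.009 ] yhead 0.5
[-0.21755863 -0.02169431  0.08664664]
```

```bash
python3 -m jog '[[[-0.0035,0.001,0],[0,0,0]],[[-0.0035,0.001,0],[0,0,0]],[[-0.0035,0.001,0],[0,0,0]]]'; python3 - <<'E'
from h import *
d=get("wrist");b=blobs(d,(100,120,180),(125,255,255),(240,200,400,350),100)[0];print(b,onz(d,np.array([b[0][1][0]+b[0][1][2]/2,b[0][1][1]+b[0][1][3]/2]),.075))
plan([.616,.1385,.053],[0,0,-1],0)
E
python3 -m jog '[[[0,0,0],[0,0,0]],[[0,0,0],[0,0,0]],[[0,0,0],[0,0,0]],[[0,0,0],[0,0,0]]]' 0.2 40
```

```text
t: 3.75
tool_pos: [0.6161, 0.1384, 0.0541]
tool_rot: [-2.212, -2.231, 0.0]
contact_force: [-0.5, -0.0, -0.3]
opening: 0.0514
grip_force: 0.0
[(array([321.09, 291.39]), [282, 259, 77, 67, 3719])] [0.61642459 0.13730371 0.075     ]
t 3.8 pos [0.6161 0.1385 0.0542] shift [ 0.     -0.0001  0.0012] turn [-0.0002  0.      0.0088] yhead 0.5
t: 4.2
tool_pos: [0.6164, 0.1386, 0.0546]
tool_rot: [2.211, 2.231, 0.001]
contact_force: [0.8, -0.4, 0.8]
opening: 0.0323
grip_force: 39.8
```

Well centred now. Turning counter-clockwise, which is negative about tool z.

```bash
python3 -m jog '[[[0,0,0],[0,0,-0.14]],[[0,0,0],[0,0,-0.28]],[[0,0,0],[0,0,-0.42]],[[0,0,0],[0,0,-0.56]],[[0,0,0],[0,0,-0.7]]]'
python3 - <<'E'
from h import *
plan([.6164,.1386,.0546],[0,0,-1],90);print(ctrl.get_obs()["wrist_torque"])
E
python3 -m jog '[[[0,0,0],[0,0,-0.12]],[[0,0,0],[0,0,-0.24]],[[0,0,0],[0,0,-0.36]],[[0,0,0],[0,0,-0.48]],[[0,0,0],[0,0,-0.48]]]'
python3 - <<'E'
from h import *
plan([.6164,.1386,.0546],[0,0,-1],90);print(ctrl.get_obs()["wrist_torque"])
E
```

```text
t: 4.7
tool_pos: [0.6151, 0.1382, 0.0545]
tool_rot: [-1.303, -2.856, 0.004]
contact_force: [-4.1, -2.6, 5.0]
opening: 0.0319
grip_force: 40.3
t 4.7 pos [0.6151 0.1382 0.0545] shift [-0.0006  0.0013 -0.0001] turn [-0.0025 -0.0024 -0.8559] yhead 41.0
[-0.40666272  0.77448386 -0.05608739]
t: 5.2
tool_pos: [0.6144, 0.1374, 0.0545]
tool_rot: [-0.592, -3.081, 0.006]
contact_force: [-5.3, -5.1, 6.0]
opening: 0.0323
grip_force: 40.4
t 5.2 pos [0.6144 0.1374 0.0545] shift [-0.0014  0.0019 -0.0001] turn [-0.0038 -0.0044 -0.3795] yhead 68.3
[-0.68667476  1.06166674  0.04198992]
```

```bash
python3 -m jog '[[[0,0,0],[0,0,-0.06]],[[0,0,0],[0,0,-0.12]],[[0,0,0],[0,0,-0.18]],[[0,0,0],[0,0,-0.24]],[[0,0,0],[0,0,-0.24]]]'
python3 - <<'E'
from h import *
plan([.6164,.1386,.0546],[0,0,-1],90);print(ctrl.get_obs()["wrist_torque"])
d=get("wrist");cv2.imwrite("pics/w3.png",d["image"])
E
```

```text
t: 5.7
tool_pos: [0.6126, 0.1371, 0.0542]
tool_rot: [-0.222, -3.124, 0.006]
contact_force: [-12.0, -6.0, 11.4]
opening: 0.0321
grip_force: 40.8
t 5.7 pos [0.6126 0.1371 0.0542] shift [-0.0035  0.002  -0.0004] turn [-0.0041 -0.0097 -0.1418] yhead 81.9
[-1.02890982  2.05764773 -0.36070268]
```

View pics/w3.png

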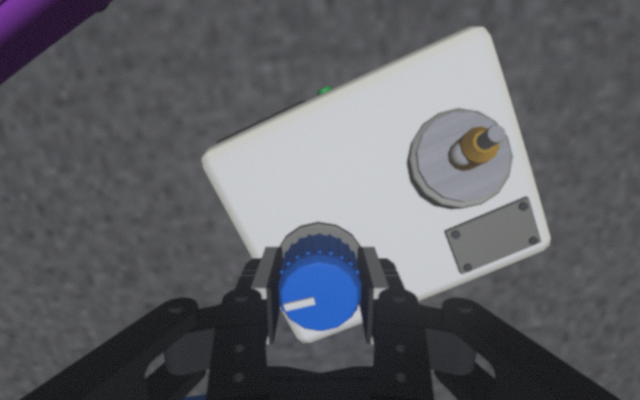

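The pointer line now runs (285,305)–(315,300), so the cap turned with the fingers almost all the way, and torque is rising. I'll turn a little further and recentre to confirm the stop.

```bash
cat >> h.py <<'E'
def pointer():
    "white pointer heading in world, degrees, at cap top"
    d=get("wrist");m=blobs(d,(0,0,150),(180,90,255),(283,275,358,325),20)
    for c,s in m[0]: print("wh",c,s)
    c=max(cv2.findContours(m[1],0,1)[0],key=cv2.contourArea);r=cv2.minAreaRect(c);B=cv2.boxPoints(r)
    P=[onz(d,p,.075) for p in B];e=max([P[1]-P[0],P[2]-P[1]],key=np.linalg.norm);print("pointer",r,np.degrees(np.arctan2(e[1],e[0]))%180)
E
python3 -c "
from h import *
pointer()"
python3 -m jog '[[[-0.002,0.001,0],[0,0,-0.05]],[[-0.004,0.002,0],[0,0,-0.1]],[[-0.004,0.002,0],[0,0,-0.15]],[[-0.004,0.002,0],[0,0,-0.15]]]' 
python3 -c "
from h import *
pointer();plan([.6164,.1386,.0546],[0,0,-1],90);print(ctrl.get_obs()['wrist_torque'])"
```

```text
wh [298.77 303.76] [283, 297, 32, 16, 255]
wh [352.15 318.83] [341, 306, 17, 19, 129]
wh [290.95 321.1 ] [286, 315, 12, 10, 40]
pointer ((298.6813659667969, 303.81658935546875), (8.690542221069336, 32.088157653808594), 74.93151092529297) 99.10194178260514
t: 6.2
tool_pos: [0.615, 0.1367, 0.054]
tool_rot: [0.012, -3.126, 0.011]
contact_force: [-19.0, -12.8, 15.9]
opening: 0.0326
grip_force: 40.9
wh [297.86 295.41] [283, 291, 31, 10, 250]
wh [348.68 317.1 ] [329, 303, 29, 22, 236]
wh [290.7  318.92] [283, 307, 28, 18, 202]
pointer ((297.9356689453125, 295.3564758300781), (8.05980110168457, 30.647146224975586), 84.2894058227539) 97.20569663824249
t 6.25 pos [0.615  0.1367 0.054 ] shift [-0.0014  0.0019 -0.0006] turn [-0.0068 -0.0154  0.0069] yhead 90.4
[-1.77581616  3.15915968 -0.58326274]
```

The pointer stayed at 97–99° while the fingers turned another 8.5°, so the cap is at its stop. Releasing and rising.

```bash
python3 -m jog '[[[0,0,0],[0,0,0]],[[0,0,0],[0,0,0]],[[0,0,0],[0,0,0]],[[0,0,-0.03],[0,0,0]],[[0,0,-0.08],[0,0,0]]]' 0.65
python3 -m jog '[[[0,0,-0.05],[0,0,0]],[[0,0,-0.07],[0,0,0]],[[0,0,-0.07],[0,0,0]]]'
python3 - <<'E'
from h import *
d=get("wrist");cv2.imwrite("pics/w4.png",d["image"]);np.save("pics/w4.npy",d,allow_pickle=True)
plan([.48,-.28,.2],[0,0,-1],90)
# seat disc: greyish lavender blob
print("seat pred",proj(d,[.5697,.2002,.062]),"cap pred",proj(d,[.6164,.1385,.075]))
E
```

```text
t: 6.75
tool_pos: [0.6171, 0.14, 0.13]
tool_rot: [0.013, -3.132, 0.001]
contact_force: [1.3, 0.3, 0.0]
opening: 0.0554
grip_force: 0.0
t: 7.05
tool_pos: [0.6232, 0.1408, 0.2102]
tool_rot: [-0.014, 3.132, 0.002]
contact_force: [0.6, 0.3, -0.2]
opening: 0.0553
grip_force: 0.0
t 7.1 pos [0.6216 0.1405 0.2066] shift [ 0.1452 -0.4193  0.0057] turn [0.0005 0.0044 0.0087] yhead 90.5
seat pred [394.87155231 117.43724204] cap pred [316.48246866 177.88051696]
```

View pics/w4.png

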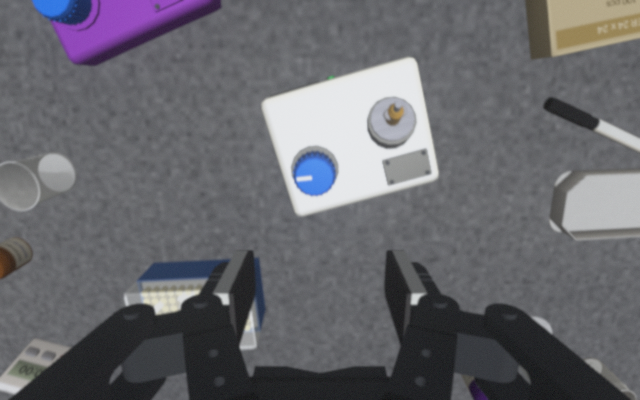

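Cap at (315,173), seat disc at (391,120), pin tip near (395,104). I'll cross-check the seat from the three wrist pictures, then move to the cartridge.

```bash
python3 - <<'E'
from h import *
plan([.45,-.25,.2],[0,0,-1],90)
d4=get("wrist");
def mk(pos,rot):
    d=dict(d4);T=np.eye(4);T[:3,:3]=R(rot);T[:3,3]=pos;T=T@d["mount"];d["C"]=T[:3,3];d["Rwc"]=T[:3,:3];return d
w4=np.load("pics/w4.npy",allow_pickle=True).item()
D={"w2":(mk([.6164,.1428,.0557],[2.21,2.231,.005]),(207,133),(124,166)),"w3":(mk([.6126,.1371,.0542],[-.222,-3.124,.006]),(464,156),(497,132)),"w4":(w4,(392,120),(396,102))}
for k,(d,s,t) in D.items(): print(k,"seat",onz(d,s,.062).round(4),"tip",onz(d,t,.0977).round(4))
print("tri tip",tri([ray(d,t) for d,s,t in D.values()]),"tri seat",tri([ray(d,s) for d,s,t in D.values()]))
print(w4["mount"].round(3))
# disc in fresh picture d4
g=blobs(d4,(100,15,90),(140,70,215),(340,80,450,160),60)[0];print(g)
E
```

```text
t 7.1 pos [0.6216 0.1405 0.2066] shift [ 0.175  -0.389   0.0056] turn [0.0005 0.0044 0.0087] yhead 90.5
w2 seat [0.5734 0.2004 0.062 ] tip [0.5594 0.1946 0.0977]
w3 seat [0.5715 0.1989 0.062 ] tip [0.5585 0.195  0.0977]
w4 seat [0.5717 0.198  0.062 ] tip [0.5568 0.1929 0.0977]
tri tip [0.55798387 0.19425853 0.09652689] tri seat [0.57217097 0.19968003 0.05810727]
[[ 0.    -0.959 -0.282  0.072]
 [ 1.     0.    -0.     0.   ]
 [ 0.    -0.282  0.959 -0.143]
 [ 0.     0.     0.     1.   ]]
[(array([392.25, 123.92]), [372, 101, 43, 42, 955])]
```

```bash
python3 -m jog '[[[0.018,-0.044,0],[0,0,0]],[[0.036,-0.088,0],[0,0,0]],[[0.054,-0.132,0],[0,0,0]],[[0.072,-0.176,0],[0,0,0]],[[0.09,-0.22,0],[0,0,0]]]' 0.8
python3 -m jog '[[[0.02,-0.044,0],[0,0,0]],[[0.04,-0.088,0],[0,0,0]],[[0.06,-0.132,0],[0,0,0]],[[0.078,-0.176,0],[0,0,0]],[[0.078,-0.195,0],[0,0,0]]]'
python3 -m jog '[[[0,0,0],[0,0,0]],[[0,0,0],[0,0,0]]]'
python3 - <<'E'
from h import *
plan([.4527,-.2818,.2],[0,0,-1],90)
d=get("wrist");cv2.imwrite("pics/w5.png",d["image"]);np.save("pics/w5.npy",d,allow_pickle=True)
b,m=blobs(d,(4,150,90),(20,255,255),None,60);print("or",b)
b,m=blobs(d,(0,0,170),(180,60,255),None,60);print("wh",b)
for c,s in b: print(onz(d,c,.086).round(4))
E
```

```text
t: 7.65
tool_pos: [0.5298, -0.0816, 0.2009]
tool_rot: [0.014, -3.137, -0.002]
contact_force: [0.8, -0.6, -0.9]
opening: 0.0685
grip_force: 0.0
t: 8.15
tool_pos: [0.4529, -0.2784, 0.2012]
tool_rot: [0.007, -3.137, -0.004]
contact_force: [0.9, 0.5, 0.7]
opening: 0.0685
grip_force: 0.0
t: 8.35
tool_pos: [0.4555, -0.2754, 0.2024]
tool_rot: [0.013, -3.139, -0.004]
contact_force: [-0.2, 0.6, -0.2]
opening: 0.0683
grip_force: 0.0
t 8.35 pos [ 0.4555 -0.2754  0.2024] shift [ 0.0028 -0.0064  0.0024] turn [ 0.0028 -0.0023  0.008 ] yhead 90.5
or [(array([318.91, 176.54]), [299, 162, 41, 36, 302])]
wh [(array([635.01, 161.27]), [629, 144, 11, 36, 281]), (array([318.89, 190.45]), [304, 175, 31, 32, 745]), (array([ 16.75, 273.32]), [8, 260, 18, 28, 385]), (array([200.37, 302.76]), [192, 298, 15, 12, 117]), (array([438.57, 302.78]), [433, 298, 15, 12, 116]), (array([  5.83, 366.62]), [0, 324, 19, 74, 721]), (array([ 36.12, 352.19]), [27, 338, 21, 33, 435]), (array([149.42, 391.3 ]), [134, 381, 29, 19, 413])]
[ 0.427  -0.0333  0.086 ]
[ 0.4524 -0.2755  0.086 ]
[ 0.5258 -0.5284  0.086 ]
[ 0.5492 -0.3729  0.086 ]
[ 0.5479 -0.1754  0.086 ]
[ 0.6244 -0.567   0.086 ]
[ 0.6057 -0.5309  0.086 ]
[ 0.6446 -0.4301  0.086 ]
```

View pics/w5.png

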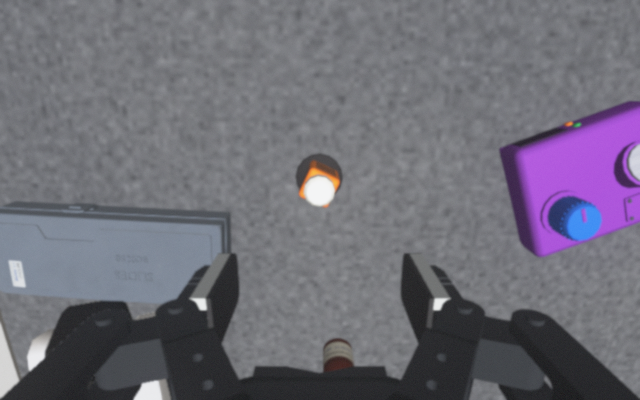

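The cartridge stands alone at (319,180), its white top at (319,190), and its square is turned by about 23°. One crop to refine the flat angle.

```bash
python3 - <<'E'
from h import *
d=np.load("pics/w5.npy",allow_pickle=True).item()
_,o=blobs(d,(4,130,70),(22,255,255),(285,150,350,215));_,w=blobs(d,(0,0,150),(180,90,255),(300,170,340,210))
m=o|w;c=np.vstack(cv2.findContours(m,0,1)[0]);r=cv2.minAreaRect(c);print(r,cv2.boxPoints(r).round(1).tolist())
P=[onz(d,p,.073) for p in cv2.boxPoints(r)]
for i in range(3): e=P[i+1]-P[i];print(np.degrees(np.arctan2(e[1],e[0]))%90,np.linalg.norm(e))
cv2.imwrite("pics/crop5.png",cv2.resize(d["image"][150:214,285:349],None,fx=8,fy=8,interpolation=2))
E
```

```text
((319.47216796875, 185.81398010253906), (34.529685974121094, 41.148536682128906), 23.498565673828125) [[295.3999938964844, 197.8000030517578], [311.79998779296875, 160.10000610351562], [343.5, 173.8000030517578], [327.1000061035156, 211.60000610351562]]
66.8979665921326 0.03270941166804721
66.70367110497877 0.026657995892011926
68.29527843229748 0.03309182897481482
```

View pics/crop5.png

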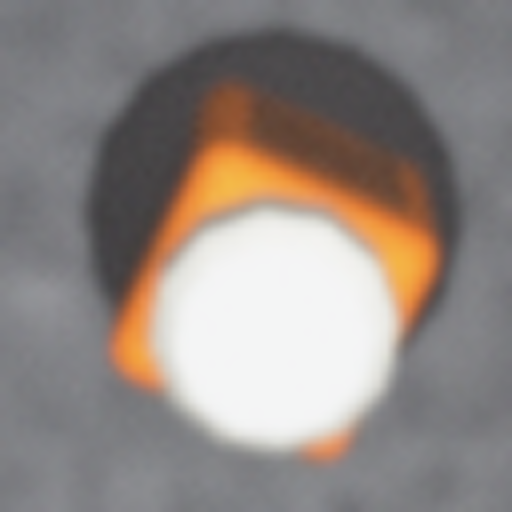

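The flats are at heading 66.9°. I'll rotate to it and descend.

```bash
python3 - <<'E'
from h import *
d=np.load("pics/w5.npy",allow_pickle=True).item();print(onz(d,(319.6,176.25),.035))
E
python3 -m jog '[[[0.003,0,0],[0,0,0.14]],[[0.003,0,0.02],[0,0,0.28]],[[0.003,0,0.05],[0,0,0.41]],[[0.003,0,0.08],[0,0,0.41]],[[0.003,0,0.08],[0,0,0.41]]]' 0.8
python3 -m jog '[[[0,0,0],[0,0,0]]]'
python3 - <<'E'
from h import *
plan([.4524,-.2755,.037],[0,0,-1],66.9)
d=get("wrist");np.save("pics/w6.npy",d,allow_pickle=True)
b=blobs(d,(0,0,170),(180,60,255),(220,120,420,320),200)[0];print(b,[onz(d,c,.086).round(4) for c,s in b])
o=ctrl.get_obs();T=R(o["tool_rot"])
for c,s in b:print("in tool",T.T@(onz(d,c,.086)-o["tool_pos"]))
E
```

```text
[ 0.45287854 -0.27478715  0.035     ]
t: 8.9
tool_pos: [0.4505, -0.2723, 0.119]
tool_rot: [-0.621, -3.07, -0.008]
contact_force: [-0.4, 0.3, -1.0]
opening: 0.0682
grip_force: 0.0
t: 9.0
tool_pos: [0.453, -0.2749, 0.124]
tool_rot: [-0.623, -3.078, -0.001]
contact_force: [0.4, 0.1, 1.1]
opening: 0.0683
grip_force: 0.0
t 9.0 pos [ 0.453  -0.2749  0.124 ] shift [ 0.0002 -0.0008  0.087 ] turn [ 0.0007 -0.0015  0.0035] yhead 67.1
[(array([318.82, 232.41]), [297, 212, 44, 42, 1364])] [array([ 0.4525, -0.275 ,  0.086 ])]
in tool [0.00146756 0.00027815 0.03950668]
```

```bash
python3 -m jog '[[[0.001,0,0.03],[0,0,0]],[[0.001,0,0.06],[0,0,0]],[[0.001,0,0.085],[0,0,0]],[[0.001,0,0.085],[0,0,0]],[[0.001,0,0.085],[0,0,0]]]'
python3 -m jog '[[[0,0,0],[0,0,0]],[[0,0,0],[0,0,0]]]'
python3 -m jog '[[[0,0,0],[0,0,0]],[[0,0,0],[0,0,0]],[[0,0,0],[0,0,0]],[[0,0,0],[0,0,0]],[[0,0,0],[0,0,0]]]' 0.1 60
python3 -c "
from h import *
o=ctrl.get_obs();print(o['q'],o['wrist_torque'])"
```

```text
t: 9.55
tool_pos: [0.4529, -0.2765, 0.0412]
tool_rot: [0.626, 3.077, -0.002]
contact_force: [-0.2, 0.4, -0.4]
opening: 0.0681
grip_force: 0.0
t: 9.75
tool_pos: [0.4533, -0.277, 0.0417]
tool_rot: [0.626, 3.075, -0.003]
contact_force: [0.2, 0.2, 0.6]
opening: 0.0685
grip_force: 0.0
t: 10.25
tool_pos: [0.452, -0.2762, 0.0397]
tool_rot: [0.627, 3.078, -0.0]
contact_force: [-1.0, 0.0, 2.3]
opening: 0.0255
grip_force: 58.7
[-6.88921285e-01  2.90599376e-02  1.97909022e+00 -7.60732807e-05
  1.13290436e+00 -1.85783905e+00] [-0.05632131  0.09432295  0.07482751]
```

Gripped squarely, with the TCP 39.7 mm above the mouth. Lifting and carrying.

```bash
python3 -m jog '[[[0,0,-0.01],[0,0,0]],[[0,0,-0.04],[0,0,0]],[[0,0,-0.08],[0,0,0]],[[0,0,-0.12],[0,0,0]],[[0,0,-0.145],[0,0,0]]]' 0.1 100
python3 -m jog '[[[0.008,0.035,0],[0,0,0]],[[0.018,0.08,0],[0,0,0]],[[0.028,0.125,0],[0,0,0]],[[0.038,0.17,0],[0,0,0]],[[0.048,0.215,0],[0,0,0]]]'
python3 -m jog '[[[0.01,0.045,0],[0,0,0]],[[0.02,0.09,0],[0,0,0]],[[0.031,0.135,0],[0,0,0]],[[0.042,0.18,0],[0,0,0]],[[0.05,0.22,0],[0,0,0]]]'
python3 -m jog '[[[0,0,0],[0,0,0]],[[0,0,0],[0,0,0]]]'
python3 - <<'E'
from h import *
n=np.array([-.328,-.0966,.940]);S=np.array([.5714,.1988,.062])
plan(S+n*.0997,-n,66.9)
o=ctrl.get_obs();print(o["q"].round(3))
E
```

```text
t: 10.75
tool_pos: [0.4525, -0.2765, 0.188]
tool_rot: [0.626, 3.075, -0.003]
contact_force: [1.4, -0.8, -1.3]
opening: 0.0249
grip_force: 98.1
t: 11.25
tool_pos: [0.4913, -0.0574, 0.1844]
tool_rot: [-0.628, -3.078, -0.0]
contact_force: [0.1, -0.5, -0.9]
opening: 0.0247
grip_force: 98.5
t: 11.75
tool_pos: [0.5312, 0.165, 0.1843]
tool_rot: [-0.625, -3.078, 0.0]
contact_force: [1.2, -0.7, -2.0]
opening: 0.0246
grip_force: 98.5
t: 11.95
tool_pos: [0.5312, 0.1635, 0.184]
tool_rot: [-0.623, -3.078, 0.001]
contact_force: [0.6, -0.4, -1.6]
opening: 0.0252
grip_force: 98.8
t 11.95 pos [0.5312 0.1635 0.184 ] shift [0.0031 0.0266 0.0282] turn [-0.2184 -0.2738 -0.0265] yhead 67.1
[ 0.165 -0.077  1.822 -0.     1.398 -1.006]
```

```bash
python3 -m jog '[[[0.001,0.009,0.005],[-0.07,-0.09,-0.009]],[[0.002,0.018,0.01],[-0.145,-0.18,-0.018]],[[0.003,0.0266,0.018],[-0.218,-0.274,-0.0265]],[[0.003,0.0266,0.018],[-0.218,-0.274,-0.0265]],[[0.003,0.0266,0.018],[-0.218,-0.274,-0.0265]]]'
python3 -m jog '[[[0,0,0],[0,0,0]],[[0,0,0],[0,0,0]]]'
python3 - <<'E'
from h import *
n=np.array([-.328,-.0966,.940]);S=np.array([.5714,.1988,.062])
plan(S+n*.0997,-n,66.9)
o=ctrl.get_obs();T=R(o["tool_rot"]);print("axis",-T[:,2],"mouth",o["tool_pos"]+T[:,2]*.0397)
d=get("wrist");s=get("scene")
np.save("pics/w7.npy",d,allow_pickle=True);np.save("pics/s7.npy",s,allow_pickle=True)
a=cv2.resize(d["image"][60:400,120:520],(480,408));p=proj(s,[.56,.195,.11]);print(p)
x,y=int(p[0]),int(p[1]);b=cv2.resize(s["image"][y-34:y+34,x-26:x+26],(312,408),interpolation=2);cv2.imwrite("pics/c7.png",np.hstack([a,b]))
E
```

```text
t: 12.45
tool_pos: [0.5388, 0.1872, 0.166]
tool_rot: [0.528, 2.773, 0.224]
contact_force: [0.6, 0.8, -1.1]
opening: 0.0248
grip_force: 98.9
t: 12.65
tool_pos: [0.5409, 0.188, 0.168]
tool_rot: [0.527, 2.77, 0.227]
contact_force: [-0.3, -0.4, -1.7]
opening: 0.0245
grip_force: 98.9
t 12.65 pos [0.5409 0.188  0.168 ] shift [ 0.0057 -0.0023  0.0109] turn [ 0.0003  0.003  -0.0027] yhead 70.2
axis [-0.33063189 -0.09571472  0.93889363] mouth [0.55405386 0.19184735 0.13069404]
[324.31187968 182.86690459]
```

View pics/c7.png

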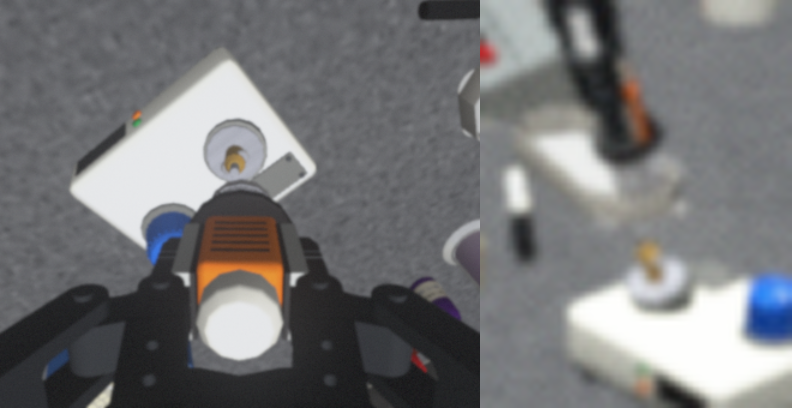

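The cartridge is held straight. The nipple is ahead at crop (234,155), i.e. px (315,189). I'll check the seat against this settled view.

```bash
python3 - <<'E'
from h import *
d=np.load("pics/w7.npy",allow_pickle=True).item()
g,m=blobs(d,(100,12,110),(140,80,225),(280,150,352,215),60);print(g)
y,_=blobs(d,(10,90,80),(28,255,255),(290,150,345,215),15);print("brass",y)
c=np.vstack([k for k in cv2.findContours(m,0,1)[0] if cv2.contourArea(k)>60]);e=cv2.fitEllipse(cv2.convexHull(c));print(e)
print("seat",onz(d,e[0],.062), "pred seat px",proj(d,[.5714,.1988,.062]),"brass25mm pred",proj(d,np.array([.5714,.1988,.062])+.0245*np.array([-.328,-.0966,.94])))
E
```

```text
[(array([315.54, 186.08]), [292, 165, 48, 47, 1280])]
brass [(array([315.33, 193.82]), [308, 187, 16, 16, 137])]
((315.4423522949219, 187.81201171875), (45.996707916259766, 46.965457916259766), 105.46259307861328)
seat [0.57083655 0.19840458 0.062     ] pred seat px [316.20424783 188.19812209] brass25mm pred [315.86846473 197.62053456]
```

```bash
cat >> h.py <<'E'
def ins(S=[.571,.1985,.062],L=.0397):
    n=np.array([-.328,-.0966,.940]);n/=np.linalg.norm(n);S=np.array(S);o=ctrl.get_obs();T=R(o["tool_rot"]);M=o["tool_pos"]+T[:,2]*L
    e=T.T@(S-M);print("t",round(o["t"],2),"to-seat in tool mm",(e*1e3).round(1),"tilt err deg",np.degrees(np.arccos(-T[:,2]@n)).round(2),"F tool",(T.T@o["contact_force"]).round(1),"T tool",(T.T@o["wrist_torque"]).round(2))
E
python3 -m jog '[[[0.0035,-0.0015,0.005],[0,0.003,0]],[[0.006,-0.0026,0.011],[0,0.003,0]],[[0.006,-0.0026,0.011],[0,0.003,0]],[[0.006,-0.0026,0.011],[0,0.003,0]],[[0.006,-0.0026,0.011],[0,0.003,0]]]' 0.1 110
python3 -m jog '[[[0,0,0],[0,0,0]]]'
python3 -c "
from h import *
ins()"
```

```text
t: 13.25
tool_pos: [0.5369, 0.1894, 0.1538]
tool_rot: [0.526, 2.774, 0.227]
contact_force: [-0.2, 0.9, -0.6]
opening: 0.0243
grip_force: 107.9
t: 13.35
tool_pos: [0.537, 0.1894, 0.1541]
tool_rot: [0.526, 2.774, 0.228]
contact_force: [0.4, 0.3, -1.5]
opening: 0.0244
grip_force: 107.9
t 13.35 to-seat in tool mm [-1.9  0.3 58.9] tilt err deg 0.06 F tool [0.2 0.1 1.6] T tool [ 0.1   0.19 -0.05]
```

```bash
python3 -m jog '[[[-0.0015,0,0.01],[0,0,0]],[[-0.0015,0,0.018],[0,0,0]],[[-0.0015,0,0.024],[0,0,0]],[[-0.0015,0,0.029],[0,0,0]],[[-0.0015,0,0.029],[0,0,0]]]'
python3 -c "
from h import *
ins()"
```

```text
t: 13.85
tool_pos: [0.5471, 0.1915, 0.1254]
tool_rot: [0.526, 2.777, 0.226]
contact_force: [0.2, -0.1, -1.4]
opening: 0.0244
grip_force: 108.0
t 13.85 to-seat in tool mm [-1.6  1.2 28.4] tilt err deg 0.21 F tool [ 0.1 -0.3  1.4] T tool [0.24 0.2  0.  ]
```

No contact yet, with 28 mm left. Nudging sideways 1 mm and advancing.

```bash
python3 -m jog '[[[-0.001,0.001,0.003],[0,0,0]],[[-0.001,0.001,0.006],[0,0,0]],[[-0.001,0.001,0.009],[0,0,0]],[[-0.001,0.001,0.011],[0,0,0]],[[-0.001,0.001,0.011],[0,0,0]]]'
python3 -c "
from h import *
ins()"
```

```text
t: 14.35
tool_pos: [0.5522, 0.1932, 0.1166]
tool_rot: [0.526, 2.775, 0.227]
contact_force: [0.8, -0.4, -1.7]
opening: 0.0246
grip_force: 108.2
t 14.35 to-seat in tool mm [ 0.  -0.3 18.3] tilt err deg 0.12 F tool [-0.5 -0.5  1.8] T tool [ 0.08  0.12 -0.02]
```

```bash
python3 -m jog '[[[0,0,0.003],[0,0,0]],[[0,0,0.005],[0,0,0]],[[0,0,0.007],[0,0,0]],[[0,0,0.008],[0,0,0]],[[0,0,0.008],[0,0,0]]]'
python3 -c "
from h import *
ins()"
python3 -m jog '[[[0,0,0.002],[0,0,0]],[[0,0,0.004],[0,0,0]],[[0,0,0.006],[0,0,0]],[[0,0,0.006],[0,0,0]]]'
python3 -c "
from h import *
ins()"
```

```text
t: 14.85
tool_pos: [0.5539, 0.1937, 0.109]
tool_rot: [0.526, 2.777, 0.226]
contact_force: [-4.6, -1.1, 0.9]
opening: 0.0247
grip_force: 109.1
t 14.85 to-seat in tool mm [-0.8  0.3 10.5] tilt err deg 0.26 F tool [ 3.4 -2.4 -2.4] T tool [0.68 0.84 0.03]
t: 15.25
tool_pos: [0.5563, 0.1945, 0.1034]
tool_rot: [0.526, 2.776, 0.226]
contact_force: [-6.1, -1.1, 2.2]
opening: 0.0244
grip_force: 109.1
t 15.25 to-seat in tool mm [-0.5 -0.1  4.5] tilt err deg 0.2 F tool [ 4.4 -2.5 -4.2] T tool [0.53 0.84 0.04]
```

The mouth is past the catch balls. I'll relieve the side force and press home.

```bash
python3 -m jog '[[[0.0005,-0.0005,0.002],[0,0,0]],[[0.001,-0.0005,0.004],[0,0,0]],[[0.001,-0.0005,0.006],[0,0,0]],[[0.001,-0.0005,0.006],[0,0,0]]]'
python3 -c "
from h import *
ins()"
python3 -m jog '[[[0,0,0.001],[0,0,0]],[[0,0,0.002],[0,0,0]],[[0,0,0.003],[0,0,0]],[[0,0,0.003],[0,0,0]]]'
python3 -c "
from h import *
ins()"
```

```text
t: 15.65
tool_pos: [0.558, 0.195, 0.0994]
tool_rot: [0.525, 2.775, 0.227]
contact_force: [-9.8, -3.4, 10.4]
opening: 0.0246
grip_force: 111.0
t 15.65 to-seat in tool mm [-0.1 -0.3  0.1] tilt err deg 0.11 F tool [  4.6  -4.2 -13.3] T tool [0.97 1.15 0.01]
t: 16.05
tool_pos: [0.5585, 0.1951, 0.0993]
tool_rot: [0.525, 2.777, 0.225]
contact_force: [-27.2, -8.5, 31.1]
opening: 0.0248
grip_force: 114.8
t 16.05 to-seat in tool mm [ 0.2 -0.5 -0.2] tilt err deg 0.25 F tool [ 12.6 -10.3 -38.9] T tool [ 2.33  2.67 -0.01]
```

Solid stop at 39 N with 0 mm remaining. Easing back to a moderate hold and trimming the side load.

```bash
python3 -m jog '[[[0.0005,-0.0005,-0.001],[0,0,0]],[[0.0005,-0.0005,-0.001],[0,0,0]],[[0.0005,-0.0005,-0.001],[0,0,0]],[[0.0005,-0.0005,-0.001],[0,0,0]],[[0.0005,-0.0005,-0.001],[0,0,0]]]'
python3 -c "
from h import *
ins()
d=get('wrist');s=get('scene')
a=cv2.resize(d['image'][60:400,120:520],(480,408));p=proj(s,[.56,.195,.09]);x,y=int(p[0]),int(p[1])
cv2.imwrite('pics/c8.png',np.hstack([a,cv2.resize(s['image'][y-34:y+34,x-26:x+26],(312,408),interpolation=2)]))"
```

```text
t: 16.55
tool_pos: [0.5583, 0.195, 0.0993]
tool_rot: [0.525, 2.775, 0.227]
contact_force: [-19.0, -5.4, 21.7]
opening: 0.0246
grip_force: 112.3
t 16.55 to-seat in tool mm [ 0.1 -0.4 -0.1] tilt err deg 0.1 F tool [  8.9  -6.7 -27.1] T tool [1.54 1.87 0.06]
```

View pics/c8.png

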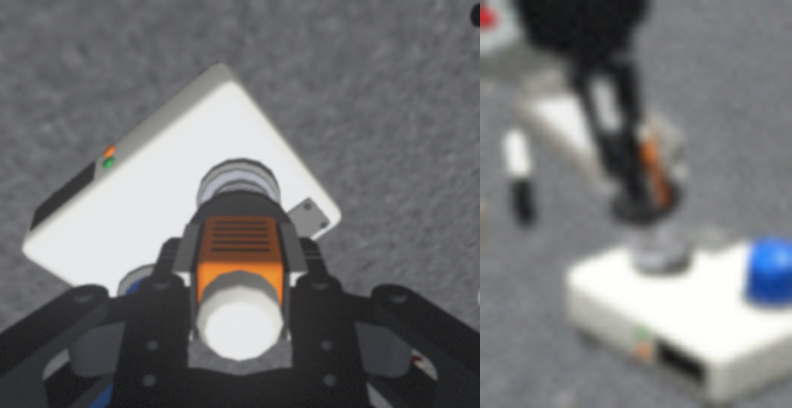

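The skirt at crop (238,190) sits on the seat disc in both views, square to the nipple. It held its position under 27 N after easing back, so it is seated. Handing in.

```bash
python3 -c "
from station import job
print(job.finish_job())"
```

```text
the job is handed in; nothing more can be done
None
```

I turned the blue vent cap counter-clockwise to its stop, then pressed the orange cartridge fully home on the tilted nipple. I handed the job in at about 16.7 s, still holding the cartridge down with about 27 N; no verdict was returned, and I did not re-photograph the three bystander objects.

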